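Clamp a grinding point in its chuck and hold the chuck up ready for the spindle

TASK

In the glass-cutting shop a quick-action chuck stands in its blue bench block with a green grinding point loose in its jaws. With the chuck still seated in the block, turn the knurled sleeve clockwise (seen from above) to its stop so that the jaws clamp the point; then lift the whole chuck out of the block, keep it upright, and finish while still holding it steady and level in the air with its tang at least 5 cm above the block. Do not set it down or let go at the end, and leave the goblet, the drinking bottle and the spare wheel where they stand.

Things in the scene. Friction and masses are not known exactly. Their poses are not given: they have to be found in the camera images.
- stand: blue bench block, 90 x 90 x 50 mm tall, fixed to the bench; origin at the centre of its underside, z up. In the middle of its top is a square socket 23.5 mm wide and 40 mm deep for the chuck's tang.
- chuck: chuck, 0.6 kg, pointing up. Origin on its axis under its flange, which rests on the block (50 mm up); z up its axis. Below: square tang, 22 mm wide, 35 mm long, in the socket, keeps it from turning (0.1 rad play). Above: dark flange, diameter 50, z 0 to 18 mm; bright knurled sleeve, diameter 38, z 20 to 56 mm; three jaws stand out of the sleeve up to z 64 mm.
- chuck_foot (a point): centre of the lower end of the chuck's tang, 35 mm below the chuck's origin.
- sleeve (a joint): angle of the sleeve, rad; grows clockwise seen from above and closes the jaws together: 0 open, jaws meet the point at about 0.7, stop at 1.15 (above 1.0 is tight); starts 0 to 0.3. Takes 0.2 N m, 0.4 near the stop; stays where left, so the chuck can be lifted by it. At the stop a red line on its top meets the red line on the flange's rim.
- sleeve_grip (a point): point on the chuck's axis, 46 mm above the chuck's origin: the height to grip the sleeve (38 mm diameter) from above. The point's tip is 40 mm above it.
- bit: grinding point, 30 g: steel shank, diameter 8, 50 mm long; green head, diameter 17, 16 mm tall. Origin at the shank's lower end, z along it. It stands loose in the chuck's bore, origin 20 mm above the chuck's origin; its tip is 86 mm above the chuck's origin, 30 mm above the sleeve's top.
- jaw0: first of the three steel jaws, moved by the sleeve; origin as the chuck's.
- jaw1: second jaw, likewise.
- jaw2: third jaw, likewise.
- goblet: green glass goblet, 66 mm diameter, 135 mm tall, standing loose; origin at the centre of its foot. To be left alone.
- bottle: pink drinking bottle with a blue cap, 68 mm diameter, 140 mm tall, standing loose; origin at the centre of its underside. To be left alone.
- wheel: spare brown grinding wheel lying flat, 100 mm diameter, 18 mm thick, 20 mm bore, beyond the work; origin at the centre of its underside. To be left alone.

How it is judged:
On the way, in this order (a step that is already met when the one before it is completed fails the run):
1. the sleeve is turned tight and all three jaws clamp the point while the chuck is seated in the block (value of joint sleeve above 1 rad and contact force between each of jaw0, jaw1, jaw2 and bit above 2 N and z of bit in the frame of chuck between 0.016 and 0.024 m and angle between the z axis of bit and the z axis of chuck, either way round below 0.1 rad and z of chuck in the frame of stand below 0.056 m), for 0.1 s.
2. the chuck is lifted clear of the block, upright, with the point clamped (value of joint sleeve above 1 rad and contact force between each of jaw0, jaw1, jaw2 and bit above 2 N and z of bit in the frame of chuck between 0.016 and 0.024 m and angle between the z axis of bit and the z axis of chuck, either way round below 0.1 rad and z of chuck_foot in the frame of stand above 0.095 m and contact force between chuck and stand below 0.1 N and angle between chuck's own z axis and vertical below 0.12 rad), for 0.2 s.
At the end, for the whole second after the job is handed in: Gripper holds the chuck still (20 mm/s, 0.15 rad/s) in the air: tang 45 mm or more above the block, axis within 0.12 rad of vertical, touching only gripper and point; sleeve above 1.0 rad, each jaw pressing over 2 N, point seated within 4 mm and 0.1 rad; bystanders within 30 mm of their starts (all of step 2 and linear speed of chuck below 0.02 m/s and angular speed of chuck below 0.15 rad/s and contact force between the fingers and chuck above 2 N and contact force between chuck and goblet below 0.1 N and contact force between chuck and bottle below 0.1 N and contact force between chuck and wheel below 0.1 N and distance of each of goblet, bottle, wheel from where it was at the start of the episode below 0.03 m); the arm keeps its last pose, push and grip.
It fails at once if the green goblet is knocked away (moved over 30 mm) (distance of goblet from where it was at the start of the episode above 0.03 m).
It fails at once if the pink drinking bottle is knocked away (moved over 30 mm) (distance of bottle from where it was at the start of the episode above 0.03 m).
It fails at once if the spare grinding wheel is knocked away (moved over 30 mm) (distance of wheel from where it was at the start of the episode above 0.03 m).
It fails at once if the chuck is tipped over 0.4 rad (angle between chuck's own z axis and vertical above 0.4 rad).
It also fails if it takes over 35 s, if anything falls off the work surface, if the arm or the gripper's body presses on something with over 40 N, if the wrist force passes 120 N, or if a joint passes its speed limit or range.

ROBOT

A 6-joint arm with a two-finger parallel gripper is mounted at the origin on the work surface. World frame = base frame: x ahead of the robot, y to its left, z up, the work surface at z = 0. Lengths are in m, angles in rad, forces in N, time in s.
With the tool pointing down it reaches from about 0.35 to 0.975 m from the base axis. Payload 4.9 kg.
Tool frame: the origin (TCP) lies on the centre line of the jaws, within the pads' length; the fingertips stand ctrl.tcp_to_tips ahead of it and the grasp point (between the pads) lies 3 mm ahead of it (ctrl.tcp_to_tips is the distance from the TCP to the fingertips, in m); z points along the fingers, y is the direction in which the jaws open and shut (so a half turn about z gives the same grasp; the last joint's range is limited). The gripper opens to 85 mm and grips with 20 to 120 N. Pads are 22 mm wide; open, the fingers measure 114 mm over their backs; the gripper's body (76 mm by 85 mm) begins 54 mm behind the grasp point. The pads swing forward as they close: fully open they stand 13 mm farther back than shut.
Start: joints at [0.982, 0.053, 1.613, -0, 1.476, -0.119], TCP at [0.283, 0.557, 0.253] pointing down, gripper open.
Joint ranges: [-3.01, 3.01], [-1.01, 2.22], [0.06, 2.58], [-1.02, 4.17], [0.09, 2.62], [-3.14, 3.14]. Speed limits (rad/s): [2.57, 2.57, 3.14, 3.14, 3.14, 3.14].

INTERFACE

Orientations are given as a rotation vector (axis times angle).
In Python, from station import ctrl, vision gives the robot as it stands.
- The arm moves only by the tool jog_arm, never from a script. Its argument "deltas" is a list of rows, each a list of 7 numbers: the turn, a rotation vector about the tool's x, y, z in rad, then the shift along the tool's x, y, z in cm, then the opening, from 0 (shut) to 1 (fully open). A call has 1 to 12 rows; each row shifts and turns the commanded pose from where the row before left it, along the tool's axes as they then stand; what a row does not reach is not made up. A row lasts 1/12 s, in which the tool goes at most 41.7 mm and 7.16 degrees, less where a joint would pass 70% of its speed; a pose out of reach is approached as far as the arm can. A call with a gripper value outside its range is refused whole. The fingers move at their own pace and stop on an object; "grip_force" is the grip in N (left out, the last holds). Time passes only in rows, so rows that do not move let the fingers close. It gives the time, the measured TCP pose, the force and the opening at its end, in the units of the state.
- ctrl.get_obs(): the state, without advancing time (a new reading comes with each control period).
- vision.get_image(name): name is "scene" or "top" or "wrist"; returns (picture, depth): 420x560x3 uint8, red, green, blue; 420x560 float32, m along the optical axis (not along the pixel's ray), 0 where there is no reading.
- vision.calibration(name): a dict with "fx", "fy", "cx", "cy" (pixels), "rvec" (rotation vector, rad) and "tvec" (3), from world to camera coordinates, as OpenCV has them; the wrist camera has in their place "hand_eye" (4x4, takes a point from camera to tool coordinates, whose origin is the TCP and whose axes are the flange's). Camera axes: x right, y down, z forward; pixel columns grow to the right and rows downward; lengths in m; the calibration is good to about 2 mm. A picture is of the moment at which its call begins: read the wrist's pose just before it. calibration takes no time and is no camera call.
- ctrl.finish_job(): hands the job in, once; it reports no verdict.
The state is a dict: "t": time; "q": joint angles; "dq": joint speeds; "effort": joint torques, N m; "tool_pos": TCP position; "tool_rot": TCP orientation; "contact_force": force on the tool from outside, world axes, zero at the start; "wrist_torque": the same for the moment, N m; "opening": finger opening in m.
Only numpy, scipy, OpenCV 4.12 (cv2) and the standard library are available. Lean on these libraries where they do the work, as an engineer would, in place of code of your own. Each camera call takes 0.05 s, during which the arm holds its last target. There are 200 camera calls.

## Working session

There is one attempt and no reset: what is moved stays moved. The work goes in short steps, Python scripts to look and compute and a tool call to move; the robot and the scene stay as the last step left them, time stands still between calls to the robot, and variables do not carry over. Pictures are saved under pics/ and viewed, about 8 in all and at most 12, crops included, and the job is handed in when it is done.

Besides the shell and the picture viewer there is one more tool, called after "Emit:" as name([rows], argument=value, ...), one row to a line, values as JSON. jog_arm: Moves the arm, as the interface text tells. Its arguments: {"type":"object","properties":{"deltas":{"type":"array"},"grip_force":{"type":"number"}},"required":["deltas"]}

```bash
mkdir -p pics; cat > h.py <<'E'
import numpy as np, cv2
from scipy.spatial.transform import Rotation as R
from station import ctrl, vision
def cam(n,obs=None):
    c=vision.calibration(n)
    if 'hand_eye' in c:
        T=np.eye(4);T[:3,:3]=R.from_rotvec(obs['tool_rot']).as_matrix();T[:3,3]=obs['tool_pos']
        W=T@np.array(c['hand_eye'])
    else:
        E=np.eye(4);E[:3,:3]=R.from_rotvec(np.ravel(c['rvec'])).as_matrix();E[:3,3]=np.ravel(c['tvec']);W=np.linalg.inv(E)
    return c,W
def shot(n,f):
    o=ctrl.get_obs();im,d=vision.get_image(n);cv2.imwrite(f'pics/{f}.png',im[:,:,::-1]);np.savez(f'{f}.npz',im=im,d=d)
    c,W=cam(n,o);return im,d,c,W
def pts(d,c,W):
    v,u=np.indices(d.shape);P=np.stack([(u-c['cx'])/c['fx']*d,(v-c['cy'])/c['fy']*d,d],-1)
    P=P@W[:3,:3].T+W[:3,3];P[d<=0]=np.nan;return P
E
python3 - <<'E'
from h import *
o=ctrl.get_obs();print({k:np.round(v,3) for k,v in o.items()},ctrl.tcp_to_tips)
A=[]
for n in ('scene','top'):
    im,d,c,W=shot(n,n+'0');P=pts(d,c,W);A.append(im)
    h=cv2.cvtColor(im,cv2.COLOR_RGB2HSV)
    print(n,'cam at',W[:3,3])
    blue=(h[...,0]>95)&(h[...,0]<130)&(h[...,1]>100)
    for nm,m in (('blue',blue),):
        k,l,s,ce=cv2.connectedComponentsWithStats(m.astype(np.uint8))
        for i in range(1,k):
            if s[i,4]>60:
                q=P[l==i];print(nm,s[i],np.nanmedian(q,0),np.nanpercentile(q,[2,98],axis=0).round(3).tolist())
cv2.imwrite('pics/a.png',cv2.resize(np.vstack(A),None,fx=.7,fy=.7)[:,:,::-1])
E
```

```text
{'t': np.float64(0.0), 'q': array([ 0.982,  0.053,  1.614, -0.   ,  1.476, -0.119]), 'dq': array([ 0.001,  0.001, -0.002, -0.001, -0.001,  0.001]), 'effort': array([-0.0000e+00, -3.9368e+01, -3.7018e+01, -0.0000e+00,  7.0000e-03,
        0.0000e+00]), 'tool_pos': array([0.283, 0.557, 0.252]), 'tool_rot': array([-7.310e-01, -3.055e+00,  3.000e-03]), 'contact_force': array([-1.069,  0.058,  0.227]), 'wrist_torque': array([0.03 , 0.013, 0.022]), 'opening': np.float64(0.086)} 0.022
scene cam at [0.96935665 0.33867706 0.66784385]
blue [245 117  12   8  71] [ 0.53142184 -0.1913259   0.14087135] [[0.521, -0.203, 0.139], [0.543, -0.182, 0.143]]
blue [ 383  252   66   48 1235] [0.56324374 0.26463736 0.05094529] [[0.515, 0.204, 0.048], [0.599, 0.307, 0.053]]
top cam at [0.50513799 0.01193634 0.90887207]
```

View pics/a.png

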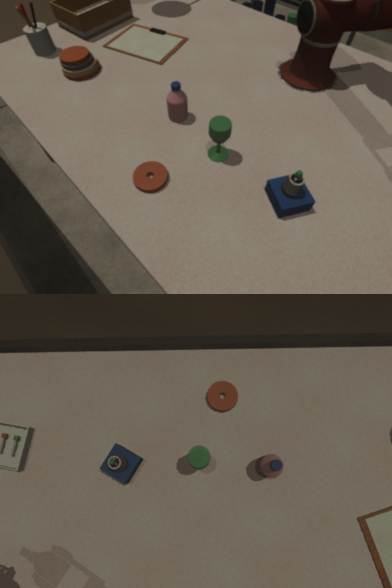

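The top view shows the block with the chuck at about (173,241) in full-size pixels, the goblet about 11 cm to its right, and the wheel and bottle farther off. In the scene view the chuck is at about (420,262). Next I measure the chuck.

```bash
python3 - <<'E'
from h import *
for n in ('scene','top'):
    z=np.load(n+'0.npz');c,W=cam(n);P=pts(z['d'],c,W)
    near=np.hypot(P[...,0]-.56,P[...,1]-.26)<.09
    for lo,hi in ((.04,.056),(.062,.072),(.095,.112),(.116,.15)):
        q=P[near&(P[...,2]>lo)&(P[...,2]<hi)]
        if len(q):
            print(n,lo,hi,len(q),q.mean(0).round(4),q.min(0).round(3),q.max(0).round(3), 'rect',cv2.minAreaRect(q[:,:2].astype(np.float32)*1000), 'circ',cv2.minEnclosingCircle(q[:,:2].astype(np.float32)*1000))
    m=(P[...,2]>.06)&(P[...,2]<.3)&~near&(P[...,0]>.3)&(P[...,0]<.8)&(abs(P[...,1])<.4)
    k,l,s,ce=cv2.connectedComponentsWithStats(m.astype(np.uint8))
    for i in range(1,k):
        if s[i,4]>60: q=P[l==i];print('obst',q.mean(0).round(3),q.min(0).round(3),q.max(0).round(3))
E
```

```text
scene 0.04 0.056 1582 [0.5597 0.2584 0.0502] [0.501 0.192 0.04 ] [0.607 0.315 0.056] rect ((545.431884765625, 253.83551025390625), (91.58389282226562, 91.80828094482422), 58.55606460571289) circ ((545.4547119140625, 253.81060791015625), 63.569393157958984)
scene 0.062 0.072 233 [0.5582 0.2565 0.068 ] [0.529 0.23  0.062] [0.57  0.279 0.072] rect ((551.436279296875, 255.12344360351562), (38.21070098876953, 48.211509704589844), 11.60360336303711) circ ((546.3113403320312, 254.2164764404297), 24.833219528198242)
scene 0.095 0.112 333 [0.5526 0.2554 0.1052] [0.53  0.235 0.095] [0.565 0.273 0.112] rect ((548.26513671875, 254.5409698486328), (34.29650115966797, 37.85404586791992), 9.662013053894043) circ ((546.3014526367188, 254.10972595214844), 19.892000198364258)
scene 0.116 0.15 92 [0.5484 0.2547 0.1309] [0.539 0.246 0.116] [0.554 0.262 0.137] rect ((546.481201171875, 254.33865356445312), (15.050185203552246, 13.75629711151123), 75.68014526367188) circ ((546.0227661132812, 254.63742065429688), 8.381705284118652)
obst [ 0.541 -0.182  0.101] [ 0.501 -0.221  0.06 ] [ 0.566 -0.16   0.143]
ob
[... 518 characters left out ...]
002929688, 254.3287353515625), 24.851272583007812)
top 0.095 0.112 233 [0.5439 0.2516 0.1052] [0.525 0.235 0.095] [0.563 0.273 0.112] rect ((544.166015625, 254.32217407226562), (36.94104766845703, 38.24205780029297), 30.253768920898438) circ ((544.1815185546875, 254.36691284179688), 19.45185089111328)
top 0.116 0.15 61 [0.5443 0.2529 0.1307] [0.538 0.247 0.116] [0.552 0.262 0.138] rect ((544.7327270507812, 254.2212371826172), (13.578348159790039, 15.183387756347656), 0.06685557961463928) circ ((544.3278198242188, 254.59466552734375), 8.321982383728027)
obst [0.554 0.016 0.134] [ 0.523 -0.014  0.099] [0.586 0.046 0.139]
obst [ 0.528 -0.185  0.106] [ 0.496 -0.226  0.06 ] [ 0.561 -0.159  0.145]
```

Two views agree that the chuck axis is at about (0.545, 0.2545), with the sleeve top at z≈0.106 and the tip at z≈0.136, as expected. I'll go above it.

Emit:
jog_arm([
  [0, 0, 0, -3.1, -1.27, 0, 1],
  [0, 0, 0, -3.1, -1.27, 0, 1],
  [0, 0, 0, -3.1, -1.27, 0, 1],
  [0, 0, 0, -3.1, -1.27, 0, 1],
  [0, 0, 0, -3.1, -1.27, 0, 1],
  [0, 0, 0, -3.1, -1.27, 0, 1],
  [0, 0, 0, -3.1, -1.27, 0, 1],
  [0, 0, 0, -3.1, -1.27, 0, 1],
  [0, 0, 0, -3.1, -1.27, 0, 1],
  [0, 0, 0, -3.1, -1.27, 0, 1],
  [0, 0, 0, -3.1, -1.22, 0, 1],
  [0, 0, 0, -2.9, -1.22, 0, 1],
], grip_force=100)

```text
t: 1.1
tool_pos: [0.545, 0.2531, 0.2527]
tool_rot: [-0.732, -3.055, 0.001]
contact_force: [0.3, -0.4, 0.4]
opening: 0.0853
```

Emit:
jog_arm([
  [0, 0, 0, 0, 0, 0, 1],
  [0, 0, 0, 0, 0, 0, 1],
])

```text
t: 1.27
tool_pos: [0.5448, 0.2535, 0.2525]
tool_rot: [-0.735, -3.053, 0.001]
contact_force: [-0.2, 0.6, -0.3]
opening: 0.0855
```

```bash
cat > m.py <<'E'
from h import *
import sys
def m(f):
    o=ctrl.get_obs();im,d,c,W=shot('wrist',f);P=pts(d,c,W)
    Rm=R.from_rotvec(o['tool_rot']).as_matrix()
    near=np.hypot(P[...,0]-.545,P[...,1]-.2545)<.07
    for lo,hi in ((.044,.056),(.062,.072),(.1,.112),(.13,.15)):
        q=P[near&(P[...,2]>lo)&(P[...,2]<hi)]
        if len(q)>5:
            (x,y),r=cv2.minEnclosingCircle(q[:,:2].astype(np.float32)*1000);z=np.median(q[:,2])
            print(lo,len(q),'c',round(x,1),round(y,1),'r',round(r,1),'z',round(z,4),'tool',(Rm.T@(np.array([x/1000,y/1000,z])-o['tool_pos'])*100).round(2))
    print(o['t'],o['tool_pos'].round(4),'axes',Rm.round(3).tolist(),o['q'].round(3),o['contact_force'].round(1),o['wrist_torque'].round(2),o['opening'])
m(sys.argv[1])
E
python3 m.py w1
```

```text
0.044 4476 c 544.6 254.2 r 63.1 z 0.0499 tool [2.000e-02 7.000e-02 2.026e+01]
0.062 456 c 544.5 254.0 r 24.9 z 0.0678 tool [ 0.03  0.05 18.47]
0.1 913 c 544.6 254.1 r 19.4 z 0.1061 tool [ 0.03  0.05 14.64]
0.13 196 c 544.6 254.0 r 7.1 z 0.1334 tool [ 0.03  0.04 11.92]
1.2667 [0.5448 0.2535 0.2525] axes [[-0.89, 0.455, -0.001], [0.455, 0.89, -0.0], [0.001, -0.001, -1.0]] [ 0.312 -0.003  1.67   0.     1.475 -0.787] [-0.2  0.6 -0.3] [0.08 0.02 0.01] 0.08550265700730121
```

View pics/w1.png

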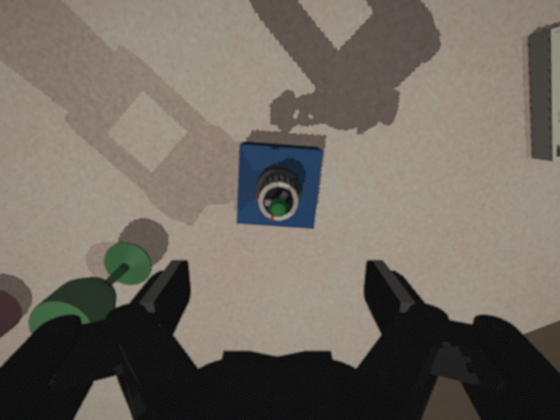

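The wrist view shows the chuck centred on the block at about (279,195), with the goblet well to the left of the fingers. All heights and radii check out. I'll descend 15.3 cm with the small correction, then close.

Emit:
jog_arm([
  [0, 0, 0, 0.03, 0.05, 3, 1],
  [0, 0, 0, 0, 0, 3, 1],
  [0, 0, 0, 0, 0, 3, 1],
  [0, 0, 0, 0, 0, 2.5, 1],
  [0, 0, 0, 0, 0, 2, 1],
  [0, 0, 0, 0, 0, 1.2, 1],
  [0, 0, 0, 0, 0, 0.6, 1],
  [0, 0, 0, 0, 0, 0, 1],
  [0, 0, 0, 0, 0, 0, 1],
], grip_force=100)

```text
t: 2.07
tool_pos: [0.5446, 0.256, 0.1013]
tool_rot: [0.73, 3.055, 0.001]
contact_force: [-0.2, 0.2, 1.3]
opening: 0.0854
```

Emit:
jog_arm([
  [0, 0, 0, 0, 0, 0, 0.3],
  [0, 0, 0, 0, 0, 0, 0.3],
  [0, 0, 0, 0, 0, 0, 0.3],
  [0, 0, 0, 0, 0, 0, 0.3],
  [0, 0, 0, 0, 0, 0, 0.3],
  [0, 0, 0, 0, 0, 0, 0.3],
  [0, 0, 0, 0, 0, 0, 0.3],
  [0, 0, 0, 0, 0, 0, 0.3],
], grip_force=60)

```text
t: 2.73
tool_pos: [0.5447, 0.2551, 0.1016]
tool_rot: [0.731, 3.055, -0.0]
contact_force: [-2.5, -2.7, 5.8]
opening: 0.0364
```

```bash
python3 m.py w2|tail -1
```

```text
2.7333 [0.5447 0.2551 0.1016] axes [[-0.892, 0.453, 0.001], [0.453, 0.892, -0.0], [-0.001, -0.0, -1.0]] [ 3.150e-01  1.360e-01  1.789e+00 -1.000e-03  1.216e+00 -7.860e-01] [-2.5 -2.7  5.8] [-0.28  0.39  0.07] 0.03640386782580036
```

Gripped, with small side forces. Raise the grip and start turning clockwise (+z in tool).

Emit:
jog_arm([
  [0, 0, 0, 0, 0, 0, 0.25],
  [0, 0, 0, 0, 0, 0, 0.25],
  [0, 0, 0.08, 0, 0, 0, 0.25],
  [0, 0, 0.08, 0, 0, 0, 0.25],
  [0, 0, 0.08, 0, 0, 0, 0.25],
  [0, 0, 0.08, 0, 0, 0, 0.25],
  [0, 0, 0.08, 0, 0, 0, 0.25],
  [0, 0, 0.08, 0, 0, 0, 0.25],
  [0, 0, 0.08, 0, 0, 0, 0.25],
  [0, 0, 0.08, 0, 0, 0, 0.25],
  [0, 0, 0, 0, 0, 0, 0.25],
], grip_force=100)

```text
t: 3.7
tool_pos: [0.5448, 0.2556, 0.1018]
tool_rot: [1.658, 2.667, 0.002]
contact_force: [-2.9, -1.7, 5.5]
opening: 0.0354
```

```bash
python3 m.py w3|tail -1
```

```text
3.7 [0.5448 0.2556 0.1018] axes [[-0.443, 0.897, 0.001], [0.897, 0.443, 0.0], [-0.0, 0.001, -1.0]] [ 0.315  0.136  1.789 -0.     1.215 -0.144] [-2.9 -1.7  5.5] [-0.18  0.24 -0.03] 0.03544670210638227
```

View pics/w3.png

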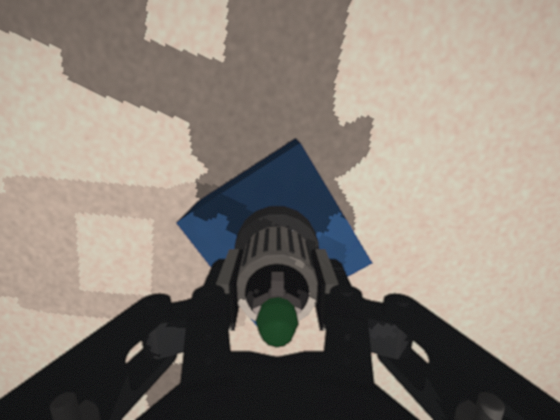

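The view shows the pads straddling the knurled sleeve at about (277,255), with the point at about (277,322). After a turn of 0.64 rad, I carry on in small steps and watch the torque.

Emit:
jog_arm([
  [0, 0, 0.06, 0, 0, 0, 0.25],
  [0, 0, 0.06, 0, 0, 0, 0.25],
  [0, 0, 0.06, 0, 0, 0, 0.25],
  [0, 0, 0.06, 0, 0, 0, 0.25],
  [0, 0, 0.06, 0, 0, 0, 0.25],
], grip_force=120)

```text
t: 4.17
tool_pos: [0.545, 0.2553, 0.1019]
tool_rot: [2.037, 2.39, 0.001]
contact_force: [-2.1, -1.2, 6.1]
opening: 0.0348
```

```bash
python3 m.py w4|tail -1; python3 -c "
import cv2,numpy as np
cv2.imwrite('pics/cmp.png',np.hstack([cv2.resize(cv2.imread(f'pics/{f}.png')[190:360,200:360],None,fx=1.65,fy=1.65) for f in ('w2','w3','w4')]))"
```

```text
4.1667 [0.545  0.2553 0.1019] axes [[-0.159, 0.987, 0.002], [0.987, 0.159, -0.0], [-0.001, 0.002, -1.0]] [ 3.150e-01  1.360e-01  1.788e+00 -1.000e-03  1.216e+00  1.560e-01] [-2.1 -1.2  6.1] [-0.35  0.23  0.41] 0.03482470021979742
```

View pics/cmp.png

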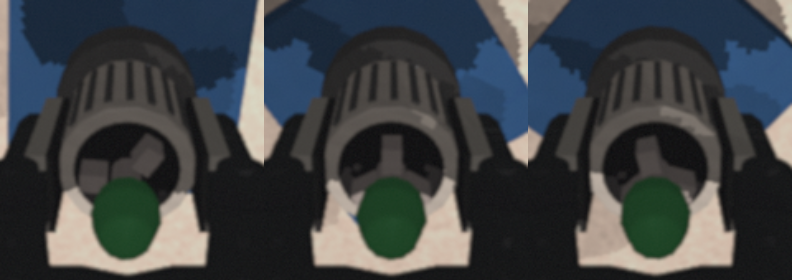

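The knurls keep the same place between the pads in all three crops, so the sleeve turns with the gripper. The jaws now close on the shank and the torque is rising (0.41 N m). I continue.

Emit:
jog_arm([
  [0, 0, 0.05, 0, 0, 0, 0.25],
  [0, 0, 0.05, 0, 0, 0, 0.25],
  [0, 0, 0, 0, 0, 0, 0.25],
])

```text
t: 4.47
tool_pos: [0.5451, 0.2541, 0.1018]
tool_rot: [2.149, 2.286, -0.003]
contact_force: [-1.5, -7.1, 5.7]
opening: 0.0347
```

```bash
python3 -c "
from h import *
o=ctrl.get_obs();print(o['t'],o['q'][5],o['contact_force'].round(1),o['wrist_torque'].round(2),o['opening'])"
```

```text
4.4667 0.2543384641881055 [-1.5 -7.1  5.7] [-1.    0.32  0.05] 0.03473651200107824
```

Emit:
jog_arm([
  [0, 0, 0.05, 0, 0, 0, 0.25],
  [0, 0, 0.05, 0, 0, 0, 0.25],
  [0, 0, 0, 0, 0, 0, 0.25],
])

```text
t: 4.72
tool_pos: [0.545, 0.2531, 0.1019]
tool_rot: [2.258, 2.177, -0.006]
contact_force: [-2.4, -11.0, 8.1]
opening: 0.0353
```

```bash
python3 m.py w5|tail -1
```

```text
4.7167 [0.545  0.2531 0.1019] axes [[0.036, 0.999, 0.001], [0.999, -0.036, -0.006], [-0.006, 0.001, -1.0]] [ 0.314  0.136  1.789 -0.007  1.218  0.352] [ -2.4 -11.    8.1] [-1.48  0.49  1.09] 0.03526721960724466
```

```bash
python3 -c "
import cv2,numpy as np
cv2.imwrite('pics/cmp2.png',np.hstack([cv2.resize(cv2.imread(f'pics/{f}.png')[170:360,190:370],None,fx=2.1,fy=2.1) for f in ('w4','w5')]))"
```

```text
(no output)
```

View pics/cmp2.png

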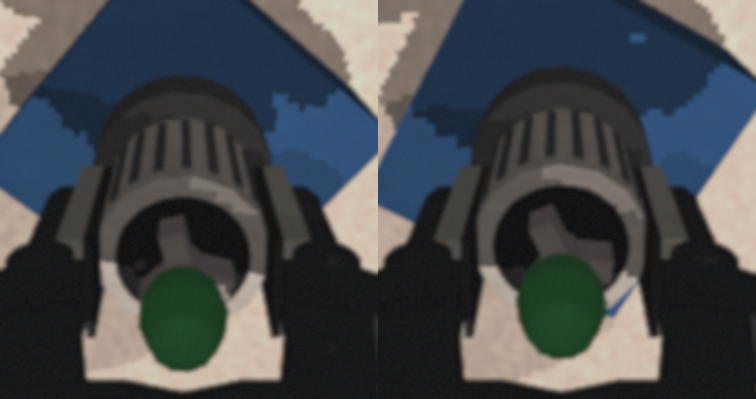

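```bash
python3 - <<'E'
from h import *
ow={'tool_pos':np.array([.5448,.2535,.2525]),'tool_rot':np.array([-.735,-3.053,.001])}
shot('scene','scene1');shot('top','top1')
for f,n in (('w1','wrist'),('scene0','scene'),('top0','top'),('scene1','scene'),('top1','top')):
    z=np.load(f+'.npz');im=z['im'].astype(int);c,W=cam(n,ow);P=pts(z['d'],c,W)
    near=(np.hypot(P[...,0]-.5446,P[...,1]-.2542)<.03)&(P[...,2]>.055)
    r=near&(im[...,0]>1.5*im[...,1])&(im[...,0]>1.5*im[...,2])&(im[...,0]>50)
    for v,u in np.argwhere(r):
        p=P[v,u]-[.5446,.2542,.05];print(f,u,v,im[v,u],(p*1000).round(1),'az',np.arctan2(p[1],p[0]).round(2))
E
```

```text
w1 256 198 [92 46 56] [ -3.9 -23.6  18. ] az -1.73
w1 257 198 [101  55  52] [ -3.5 -22.5  18.6] az -1.73
w1 256 199 [105  49  60] [ -2.9 -24.1  17.7] az -1.69
w1 257 199 [117  66  63] [ -2.6 -23.   18.6] az -1.68
w1 272 215 [102  62  49] [ 10.  -10.9  56.2] az -0.83
w1 271 216 [147  85  79] [ 10.3 -12.1  56.7] az -0.87
w1 272 216 [141  56  50] [ 10.8 -11.3  56.6] az -0.81
w1 273 216 [132  67  57] [ 11.2 -10.5  56.5] az -0.75
w1 271 217 [155  67  62] [ 11.2 -12.6  56.6] az -0.84
w1 272 217 [157  57  52] [ 11.9 -12.   55.5] az -0.79
w1 273 217 [154  89  83] [ 11.9 -10.8  57.3] az -0.74
w1 270 218 [138  72  74] [ 11.7 -14.   56.3] az -0.87
w1 271 218 [156  53  50] [ 12.5 -13.3  55.1] az -0.82
w1 272 218 [159  63  58] [ 12.5 -12.2  56.8] az -0.78
w1 270 219 [116  56  73] [ 12.9 -14.6  55.4] az -0.85
w1 271 219 [141  49  58] [ 12.6 -13.3  57.8] az -0.81
w1 272 219 [143  60  62] [ 13.2 -12.6  57.2] az -0.76
scene0 412 254 [76 50 49] [ 13.  -14.6  57.4] az -0.85
scene0 413 254 [107  58  52] [ 10.5 -13.7  55.7] az -0.92
scene0 414 254 [117  60  55] [ 11.8 -11.9  59. ] az -0.79
scene0 415 254
[... 28231 characters left out ...]
3] [-28.9   8.  340.9] az 2.87
top1 90 253 [56 30 25] [-28.8   8.  338.2] az 2.87
top1 91 253 [55 28 21] [-28.9   6.4 339. ] az 2.92
top1 92 253 [56 29 24] [-28.8   5.8 337.4] az 2.94
top1 93 253 [57 31 24] [-28.9   4.3 338.1] az 3.0
top1 94 253 [53 29 22] [-28.9   3.4 337.1] az 3.02
top1 95 253 [56 31 25] [-28.9   1.1 339.3] az 3.1
top1 96 253 [54 28 20] [-28.9   0.8 337.2] az 3.11
top1 97 253 [56 30 25] [-28.9  -0.6 337.6] az -3.12
top1 98 253 [52 30 24] [-28.9  -0.9 335.5] az -3.11
top1 99 253 [52 26 21] [-29.   -2.3 335.6] az -3.06
top1 100 253 [53 28 22] [-28.9  -2.8 333.9] az -3.05
top1 101 253 [52 30 24] [-29.   -5.  335.9] az -2.97
top1 102 253 [53 29 22] [-29.   -6.1 335.5] az -2.93
```

Before the turn, the red lines were at azimuth −0.81 (sleeve) and −1.71 (flange), so the sleeve started at about 0.25. The gripper has turned 1.14 rad and the flange has taken up about 0.1 rad of play. With the torque now at 1.1 N m, the sleeve is at its stop. I'll relieve the side load and lift slowly.

Emit:
jog_arm([
  [0, 0, 0, -0.1, 0, 0, 0.2],
  [0, 0, 0, 0, 0, 0, 0.2],
  [0, 0, 0, 0, 0, -0.3, 0.2],
  [0, 0, 0, 0, 0, -0.5, 0.2],
  [0, 0, 0, 0, 0, -0.7, 0.2],
  [0, 0, 0, 0, 0, -0.7, 0.2],
], grip_force=120)

```text
t: 5.37
tool_pos: [0.5414, 0.2524, 0.1068]
tool_rot: [-2.263, -2.179, 0.005]
contact_force: [30.4, 8.3, -67.3]
opening: 0.0346
```

```bash
python3 m.py w6|tail -1; python3 -c "
from h import *
im,d,c,W=shot('scene','s2');cv2.imwrite('pics/cmp3.png',np.hstack([cv2.resize(cv2.imread(f'pics/w6.png')[170:360,190:370],None,fx=2.1,fy=2.1),cv2.resize(im[180:320,350:490,::-1],(378,399))]))"
```

```text
5.3667 [0.5414 0.2524 0.1068] axes [[0.038, 0.999, -0.002], [0.999, -0.038, -0.002], [-0.002, -0.002, -1.0]] [ 3.120e-01  1.230e-01  1.794e+00 -1.000e-03  1.227e+00  3.500e-01] [ 30.4   8.3 -67.3] [ 1.69 -6.03  0.81] 0.03455957871654177
```

View pics/cmp3.png

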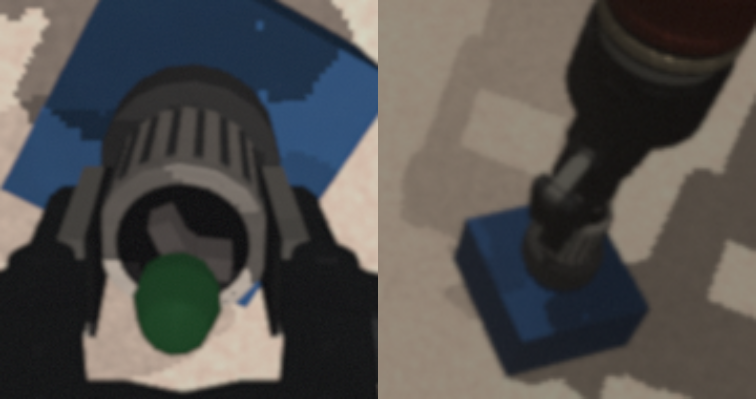

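The tang is jammed in the socket by the leftover twist: 67 N down, and only 5 mm gained of 22 commanded. I'll go back down and unwind the twist within the play before lifting again.

Emit:
jog_arm([
  [0, 0, 0, 0, 0, 0.8, 0.2],
  [0, 0, 0, 0, 0, 0.8, 0.2],
  [0, 0, -0.03, 0, 0, 0.3, 0.2],
  [0, 0, -0.03, 0, 0, 0, 0.2],
  [0, 0, 0, 0, 0, 0, 0.2],
  [0, 0, 0, 0, 0, 0, 0.2],
])

```text
t: 5.97
tool_pos: [0.5431, 0.2543, 0.1036]
tool_rot: [-2.197, -2.242, 0.004]
contact_force: [-5.4, -1.8, 4.4]
opening: 0.0348
```

```bash
python3 m.py w7|tail -1
```

```text
5.9667 [0.5431 0.2543 0.1036] axes [[-0.02, 1.0, -0.003], [1.0, 0.02, -0.0], [-0.0, -0.003, -1.0]] [3.140e-01 1.320e-01 1.790e+00 1.000e-03 1.223e+00 2.930e-01] [-5.4 -1.8  4.4] [-0.15  1.46  0.16] 0.03480004573206181
```

Emit:
jog_arm([
  [0, 0, -0.02, 0, -0.1, 0, 0.2],
  [0, 0, 0, 0, 0, -0.2, 0.2],
  [0, 0, 0, 0, 0, -0.2, 0.2],
  [0, 0, 0, 0, 0, -0.2, 0.2],
  [0, 0, 0, 0, 0, 0, 0.2],
])

```text
t: 6.43
tool_pos: [0.5423, 0.2538, 0.1077]
tool_rot: [-2.175, -2.266, 0.004]
contact_force: [0.7, -0.7, -10.5]
opening: 0.035
```

```bash
python3 m.py w8|tail -1
```

```text
6.4333 [0.5423 0.2538 0.1077] axes [[-0.041, 0.999, -0.003], [0.999, 0.041, -0.001], [-0.001, -0.003, -1.0]] [ 0.314  0.125  1.79  -0.     1.229  0.273] [  0.7  -0.7 -10.5] [-0.06 -0.05  0.03] 0.03502843598324315
```

The side forces are gone and the load is close to the chuck's weight. I continue upward.

Emit:
jog_arm([
  [0, 0, 0, 0, 0, -0.3, 0.2],
  [0, 0, 0, 0, 0, -0.4, 0.2],
  [0, 0, 0, 0, 0, -0.4, 0.2],
  [0, 0, 0, 0, 0, -0.4, 0.2],
  [0, 0, 0, 0, 0, 0, 0.2],
])

```text
t: 6.9
tool_pos: [0.5427, 0.2545, 0.1255]
tool_rot: [-2.175, -2.266, 0.001]
contact_force: [-4.9, 0.3, -2.2]
opening: 0.0347
```

```bash
python3 m.py w9|tail -1; python3 -c "
from h import *
im,d,c,W=shot('scene','s3');cv2.imwrite('pics/cmp4.png',np.hstack([cv2.resize(cv2.imread(f'pics/w9.png')[150:360,170:390],(418,399)),cv2.resize(im[180:320,350:490,::-1],(378,399))]))"
```

```text
6.9 [0.5427 0.2545 0.1255] axes [[-0.041, 0.999, -0.001], [0.999, 0.041, 0.0], [0.0, -0.001, -1.0]] [3.140e-01 1.040e-01 1.780e+00 1.000e-03 1.259e+00 2.730e-01] [-4.9  0.3 -2.2] [-0.11  1.14  0.05] 0.03471144428222676
```

View pics/cmp4.png

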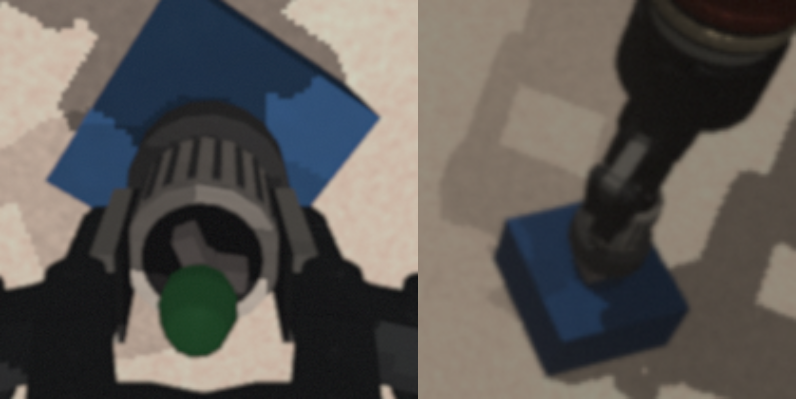

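The chuck rises with the gripper: its position between the pads is unchanged and the tang now shows below the flange. I lift 7.5 cm more, with a slight −y tool correction.

Emit:
jog_arm([
  [0, 0, 0, 0, -0.08, -0.3, 0.2],
  [0, 0, 0, 0, 0, -0.6, 0.2],
  [0, 0, 0, 0, 0, -0.6, 0.2],
  [0, 0, 0, 0, 0, -0.8, 0.2],
  [0, 0, 0, 0, 0, -1, 0.2],
  [0, 0, 0, 0, 0, -1, 0.2],
  [0, 0, 0, 0, 0, -1, 0.2],
  [0, 0, 0, 0, 0, -1, 0.2],
  [0, 0, 0, 0, 0, -0.8, 0.2],
  [0, 0, 0, 0, 0, -0.5, 0.2],
  [0, 0, 0, 0, 0, 0, 0.2],
  [0, 0, 0, 0, 0, 0, 0.2],
])

```text
t: 8.0
tool_pos: [0.5425, 0.2543, 0.2005]
tool_rot: [2.175, 2.266, 0.001]
contact_force: [0.3, -0.7, -7.5]
opening: 0.0348
```

Emit:
jog_arm([
  [0, 0, 0, 0, 0, 0, 0.2],
  [0, 0, 0, 0, 0, 0, 0.2],
  [0, 0, 0, 0, 0, 0, 0.2],
  [0, 0, 0, 0, 0, 0, 0.2],
])

```text
t: 8.33
tool_pos: [0.5421, 0.2542, 0.1996]
tool_rot: [-2.175, -2.266, 0.002]
contact_force: [-0.4, -0.0, -6.7]
opening: 0.0347
```

```bash
python3 m.py w10|tail -1; python3 - <<'E'
from h import *
o=ctrl.get_obs();im,d,c,W=shot('scene','s4');P=pts(d,c,W);A=im[150:320,340,:]
cv2.imwrite('pics/cmp5.png',np.hstack([cv2.resize(cv2.imread('pics/w10.png')[130:360,170:390],(380,400)),cv2.resize(im[150:320,350:500,::-1],(353,400))]))
near=np.hypot(P[...,0]-.543,P[...,1]-.254)<.03
for nm,(dd,cc,WW) in dict(scene=(d,c,W)).items():
    for lo,hi in ((.056,.1),(.09,.115),(.12,.142),(.145,.162)):
        q=P[near&(P[...,2]>lo)&(P[...,2]<hi)]
        if len(q): print(lo,len(q),q.min(0).round(3),q.max(0).round(3),np.median(q,0).round(3))
# where red lines are in wrist view / fall: bystanders
for n in ('scene0','s4'):
    z=np.load(n+'.npz');Q=pts(z['d'],c,W)
    for g,(x,y) in dict(goblet=(.556,.016),bottle=(.53,-.19)).items():
        q=Q[(np.hypot(Q[...,0]-x,Q[...,1]-y)<.06)&(Q[...,2]>.08)&(Q[...,2]<.2)];print(n,g,len(q),q.mean(0).round(3))
E
```

```text
8.3333 [0.5421 0.2542 0.1996] axes [[-0.041, 0.999, -0.001], [0.999, 0.041, -0.0], [-0.0, -0.001, -1.0]] [ 0.314  0.03   1.727 -0.     1.385  0.273] [-0.4 -0.  -6.7] [-0.05  0.03 -0.02] 0.03471921890483236
0.09 6 [0.544 0.243 0.113] [0.559 0.268 0.115] [0.55  0.26  0.115]
0.12 89 [0.543 0.24  0.12 ] [0.561 0.268 0.137] [0.555 0.257 0.126]
0.145 167 [0.546 0.231 0.148] [0.57  0.279 0.162] [0.565 0.26  0.156]
scene0 goblet 1079 [0.565 0.022 0.126]
scene0 bottle 722 [ 0.539 -0.183  0.109]
s4 goblet 1076 [0.565 0.022 0.126]
s4 bottle 719 [ 0.539 -0.183  0.109]
```

View pics/cmp5.png

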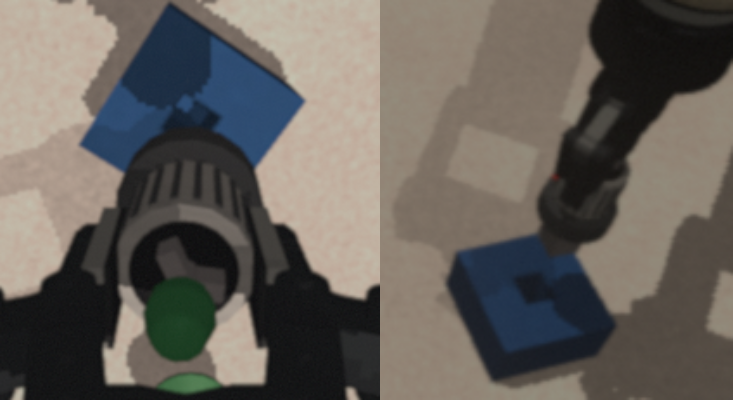

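The tang is clear: its foot is at z≈0.113, about 6 cm above the block, the load is 6.7 N, and the socket is empty. The point stands upright in the jaws. As a last check, I compare the flange's red line with the gripper's turn, plus the wheel.

```bash
python3 - <<'E'
from h import *
shot('top','t4');o=ctrl.get_obs();print(o['dq'].round(3))
for f,n in (('s4','scene'),('t4','top'),('w10','wrist')):
    z=np.load(f+'.npz');im=z['im'].astype(int);c,W=cam(n,o);P=pts(z['d'],c,W)
    near=(np.hypot(P[...,0]-.543,P[...,1]-.2542)<.032)&(P[...,2]>.14)&(P[...,2]<.215)
    r=near&(im[...,0]>1.4*im[...,1])&(im[...,0]>1.4*im[...,2])&(im[...,0]>45)
    for v,u in np.argwhere(r)[:14]:
        p=P[v,u]-[.5425,.2542,.147];print(f,u,v,im[v,u],(p*1000).round(1),'az',np.arctan2(p[1],p[0]).round(2))
for f in ('top0','t4'):
    z=np.load(f+'.npz');c,W=cam('top');P=pts(z['d'],c,W);h=z['im'].astype(int)
    m=(P[...,2]>.012)&(P[...,2]<.024)&(h[...,0]>1.7*h[...,2]);print(f,'wheel',m.sum(),np.median(P[m],0).round(3))
E
```

```text
[ 0.001 -0.001 -0.002 -0.     0.    -0.   ]
s4 423 224 [98 66 58] [ -4.7 -23.4  17.8] az -1.77
s4 423 225 [84 49 43] [ -2.1 -22.1  18.7] az -1.67
s4 424 225 [86 36 32] [ -3.3 -20.9  18.7] az -1.73
s4 425 225 [69 30 27] [ 10.4 -16.2  35.9] az -1.0
s4 424 226 [63 37 34] [  5.9 -18.   27.4] az -1.25
s4 425 226 [57 37 34] [  9.4 -15.8  32.7] az -1.04
t4 153 240 [55 35 32] [ -2.2 -11.6  55.5] az -1.76
t4 154 240 [97 59 52] [ -2.2 -13.3  55.4] az -1.74
t4 155 240 [106  65  57] [ -2.2 -14.6  54. ] az -1.72
t4 156 240 [80 52 45] [ -2.2 -16.2  53.5] az -1.71
t4 164 240 [64 40 36] [ -0.7 -19.7  18.6] az -1.61
t4 165 240 [63 43 38] [ -0.6 -20.9  16.6] az -1.6
t4 153 241 [62 37 32] [ -4.1 -12.4  58. ] az -1.89
t4 154 241 [97 51 45] [ -4.  -13.7  56.4] az -1.86
t4 155 241 [104  51  46] [ -4.  -14.8  54.5] az -1.83
t4 156 241 [74 40 36] [ -4.  -16.9  55.7] az -1.8
t4 163 241 [75 38 34] [ -2.5 -18.1  19.3] az -1.71
t4 164 241 [95 38 34] [ -2.6 -20.   19.3] az -1.7
t4 165 241 [95 36 33] [ -2.6 -21.7  19.2] az -1.69
t4 166 241 [65 30 28] [ -2.5 -22.7  16.3] az -1.68
top0 wheel 1443 [ 0.755 -0.061  0.017]
t4 wheel 1446 [ 0.755 -0.061  0.017]
```

```bash
python3 -c "
from station import ctrl
print(ctrl.finish_job())"
```

```text
the job is handed in; nothing more can be done
None
```

The job is handed in with the gripper still holding the chuck in the air; the interface gives no verdict. I gripped the sleeve, turned it 1.14 rad clockwise until the torque rose to about 1.1 N m at the stop, and then lifted the chuck straight up.

**Jam on the way:** the first lift stuck because leftover twist wedged the tang in its socket, pulling down with 67 N on the wrist. I lowered it, unwound about 0.08 rad within the tang's play, relieved the side load, and lifted again.

**Last checks, at about 8.4 s:**
- **Height:** the tang's foot is at z ≈ 0.112 m, about 6 cm above the block.
- **Steadiness:** the arm is still and the tool axis is within about 0.001 rad of vertical. I did not measure the chuck's own tilt; in the pictures it hangs level.
- **Load:** the wrist carries 6.7 N down with almost no side force, so only the chuck's own weight.
- **Sleeve:** its red line reads about −1.8 rad and the flange's about −1.7, so they line up within what I can measure and the sleeve is at its stop.
- **Point:** it stands upright in the jaws. I judged the clamping from the pictures and the torque, because the jaw forces cannot be read.
- **Bystanders:** the goblet, bottle and wheel have not moved, to within 1 mm.

**Readings that disagreed:** the opening was 35 mm on a 38 mm sleeve, yet the knurls kept their place between the pads. The grip also sat about 3 mm higher than planned.

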